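# Ease a seed tin into the packed row

## Robot

A 6-joint arm with a two-finger parallel gripper is mounted at the origin on the work surface. World frame = base frame: x ahead of the robot, y to its left, z up, the work surface at z = 0. Lengths are in m, angles in rad, forces in N, time in s.
With the tool pointing down it reaches from about 0.35 to 0.975 m from the base axis. Payload 4.9 kg.
Tool frame: the origin (TCP) lies on the centre line of the jaws, within the pads' length; the fingertips stand manip.tip_reach ahead of it and the grasp point (between the pads) is the TCP (manip.tip_reach is the distance from the TCP to the fingertips, in m); z points along the fingers, y is the line along which they close (so a half turn about z gives the same grasp; the last joint's range is limited). The gripper opens to 85 mm and grips with 20 to 120 N. Pads are 22 mm wide; open, the fingers measure 114 mm over their backs; the gripper's body (76 mm by 85 mm) begins 54 mm behind the grasp point. The pads swing forward as they close: fully open they stand 13 mm farther back than shut.
Start: joints at [1.144, 0.053, 1.613, -0, 1.476, -0.119], TCP at [0.189, 0.596, 0.25] pointing down, gripper open.
Joint ranges: [-3.01, 3.01], [-1.01, 2.22], [0.06, 2.58], [-1.02, 4.17], [0.09, 2.62], [-3.14, 3.14]. Speed limits (rad/s): [2.57, 2.57, 3.14, 3.14, 3.14, 3.14].

## Interface

Orientations are given as a unit quaternion [w, x, y, z].
In Python, from plant import manip gives the robot as it stands. The module is installed in compiled form; this text tells all that it offers.
- The arm moves only by the tool move_arm, never from a script. Its argument "rows" is a list of rows, each a list of 7 numbers: the shift along the tool's x, y, z in cm, then the turn, a rotation vector about the tool's x, y, z in degrees, then the opening, from -1 (shut) to 1 (fully open). In form: [[tx, ty, tz, ax, ay, az, jaw], ...]. A call has 1 to 20 rows; each row shifts and turns the commanded pose from where the row before left it, along the tool's axes as they then stand; what a row does not reach is not made up. A row lasts 1/12 s, in which the tool goes at most 41.7 mm and 7.16 degrees, less where a joint would pass 70% of its speed; a pose out of reach is approached as far as the arm can. A call is refused whole if a number of a shift passes 4.17 or a number of a turn 7.16, either way. A call with a gripper value outside its range is refused whole. The fingers move at their own pace and stop on an object; the grip force is fixed at half the most. Time passes only in rows, so rows that do not move let the fingers close. It gives the time, the measured TCP pose, the force, the opening and the grip force at its end, in the units of the state.
- manip.state(): the state, without advancing time (a new reading comes with each control period).
- manip.grab_frame(name): name is "side" or "top" or "wrist"; returns a dict with "img" (480x640x3 uint8, blue, green, red), "mtx" (3x3 intrinsics, pixels), "k1" (the pictures are not rectified: a ray, as slopes to the right and down, at radius r is drawn at 1 + k1 r^2 times it, then the intrinsics apply), "R" (3x3) and "t" (3): a world point X has camera coordinates R X + t. Camera axes: x right, y down, z forward; pixel columns grow to the right and rows downward; lengths in m; the calibration is good to about 2 mm. A picture is of the moment at which its call begins. There is no depth.
- manip.job_done(): hands the job in; it is judged then, once.
The state is a dict: "time": time; "joint_pos": joint angles; "joint_vel": joint speeds; "joint_efforts": joint torques, N m; "tool_pos": TCP position; "tool_rot": TCP orientation; "contact_force": force on the tool from outside, world axes, zero at the start; "ft_torque": the same for the moment, N m; "gripper_width": opening from 0.0 (shut) to 1.0 (fully open); "grasp_force": force on a finger pad.
Only numpy, scipy, OpenCV 4.12 (cv2) and the standard library are available. Lean on these libraries where they do the work, as an engineer would, in place of code of your own. Each camera call takes 0.05 s, during which the arm holds its last target. There are 200 camera calls.

## Task

Take the red seed tin by its beech handle, stand it on the beech board in front of the row and slide it in, spout first, between the blue and the yellow tin, easing the packed tins gently apart so that all stay upright in their row. Push it on until its spout meets the sprung stop bar behind the row and presses the bar back lightly, by about 4 mm, without ever ramming it, then let go. Leave the bottle, the cup and the pastry wheel alone.

Things in the scene. Friction and masses are not known exactly. Their poses are not given: they have to be found in the camera images.
- red_tin: The tin to put away: red, smooth, about 0.26 kg, loose, standing on the table. Origin: centre of its underside, under the handle; x towards the spout, z up. Box body 26 mm wide (y), 62 mm high, x from -50 to +20 mm. The spout adds x = +20 to +60 mm, see spout_tip.
- red_handle (a point): Middle of the red tin's beech bar handle, 84 mm above the tin's underside; axes as the tin's. The handle is 36 mm long (tin's x), 14 mm wide (y), from 62 to 106 mm above the underside: grip it across either way, clear of the tins beside it.
- spout_tip (a point): Tip of the red tin's spout: x = +60 mm, 42 mm above its underside. The spout overhangs, at heights 22 to 62 mm only, and tapers in plan from 26 mm wide at the body to a rounded upright edge 4 mm wide at the tip (16 degrees each side).
- blue_tin: Blue tin in the row, smooth, about 0.14 kg, loose: 90 mm long (x), 26 mm wide (y), 62 mm high plus a low 8 mm knob; upright front edges rounded, 9 mm radius. Origin: centre of its underside; x away from the robot, z up. The blue and yellow tins are the middle two of four, either one on the left; at the start the four touch, with no gap.
- yellow_tin: Yellow tin in the row, same size and frame as the blue one.
- green_tin: Green tin at one end of the row (left or right), same size and frame as the blue one.
- white_tin: White tin at the other end of the row, same size and frame as the blue one.
- rack: Fixed beech rack. Origin on the table under the middle seam of the row; x into the row, y left along it, z up. Board 12 mm thick, x from -170 to +100 mm, y from -124 to +100 mm, free in front of the row. Tin fronts are near x = -45 mm. Behind them a lip 14 mm high at x = +46.5 mm keeps the four tins from sliding back; the red tin's spout passes over it.
- row_end (a point): Face of the fixed block at the left end of the row, at board height (rack x = 0, y = +53, z = 12 mm); block 50 mm high. The two left tins cannot move left, so the red tin must be let drift right as its spout wedges in; it ends with its centre about 13 mm right (-y) of the rack's origin.
- end_board (a joint): Give of the sprung board at the right end of the row, m: about 0 at the start, grows as the tins push it right (rack -y), up to 0.036; about 0.026 with the red tin in. Board 48 mm high. Its spring pushes with 1.2 N at the start, about 3 N with the red tin in.
- stop_bar (a joint): How far the sprung steel bar behind the row is pressed back (rack +x), m: 0 free, at most 0.016. It crosses 25 to 47 mm above the board. Its depth was set by hand and is not told: its front face is somewhere from x = +49 to +77 mm of the rack; feel for it. It yields at 2.5 N, plus 0.7 N per mm; let go, it stays or springs back a little.
- bottle: Bystander: grey glass bottle with ceramic swing stopper, 72 mm diameter, 226 mm tall; origin at the centre of its underside.
- cup: Bystander: white porcelain cup, 80 mm across, 75 mm tall; origin at the centre of its underside.
- pastry_wheel: Bystander: pastry wheel with beech handle lying on the table, 175 mm long along its x, wheel 50 mm across, lying flat; origin under the ferrule between handle and wheel.

How it is judged:
On the way, in this order (a step that is already met when the one before it is completed fails the run):
1. the red tin stands upright, or is held within 12 mm of the board, in front of the row, its spout just before or just inside the seam (x of red_tin in the frame of rack between -0.125 and -0.065 m and y of red_tin in the frame of rack between -0.03 and 0.03 m and z of red_tin in the frame of rack below 0.024 m and angle between red_tin's own z axis and vertical below 0.2 rad), for 0.2 s.
2. the spout is wedged in between the blue and the yellow tin, low on the board (x of red_tin in the frame of rack between -0.062 and -0.012 m and z of red_tin in the frame of rack below 0.024 m and angle between red_tin's own z axis and vertical below 0.2 rad and ((y of blue_tin in the frame of red_tin above 0.01 m and y of yellow_tin in the frame of red_tin below -0.01 m) or (y of yellow_tin in the frame of red_tin above 0.01 m and y of blue_tin in the frame of red_tin below -0.01 m))), for 0.1 s.
3. the red tin is in the row and presses the stop bar back by 1.5 to 7 mm (x of red_tin in the frame of rack between -0.02 and 0.032 m and ((y of blue_tin in the frame of red_tin between 0.02 and 0.034 m and y of yellow_tin in the frame of red_tin between -0.034 and -0.02 m) or (y of yellow_tin in the frame of red_tin between 0.02 and 0.034 m and y of blue_tin in the frame of red_tin between -0.034 and -0.02 m)) and value of joint stop_bar between 0.0015 and 0.007 m), for 0.2 s.
At the end, for the whole second after the job is handed in: The red tin stands on the board in the row between the blue and the yellow tin (20 to 34 mm to either side's centre line), the stop bar is pressed back by 1.5 to 7 mm, all five tins upright within 7 degrees and at rest, the four others still at their depth in the row within 20 mm, and nothing held (all of step 3 and y of red_tin in the frame of rack between -0.022 and -0.004 m and z of red_tin in the frame of rack between 0.009 and 0.015 m and angle between each of red_tin, blue_tin, yellow_tin, green_tin, white_tin's own z axis and vertical below 0.12 rad and linear speed of each of red_tin, blue_tin, yellow_tin, green_tin, white_tin below 0.02 m/s and x of blue_tin in the frame of rack between -0.02 and 0.008 m and x of yellow_tin in the frame of rack between -0.02 and 0.008 m and x of green_tin in the frame of rack between -0.02 and 0.008 m and x of white_tin in the frame of rack between -0.02 and 0.008 m); the robot touches nothing.
It fails at once if a tin of the row is toppled (over 17 degrees) (angle between any of blue_tin, yellow_tin, green_tin, white_tin's own z axis and vertical above 0.3 rad).
It fails at once if the red tin bears on the blue or the yellow tin with more than 20 N (contact force between red_tin and blue_tin above 20 N or contact force between red_tin and yellow_tin above 20 N).
It fails at once if the stop bar is rammed back by more than 10 mm (value of joint stop_bar above 0.01 m).
It fails at once if the bottle, cup or pastry wheel is moved by more than 30 mm (distance of any of bottle, cup, pastry_wheel from where it was at the start of the episode above 0.03 m).
It also fails if it takes over 72 s, if anything falls off the work surface, if the arm or the gripper's body presses on something with over 40 N, if the wrist force passes 120 N, or if a joint passes its speed limit or range.

## Working session

There is one attempt and no reset: what is moved stays moved. The work goes in short steps, Python scripts to look and compute and a tool call to move; the robot and the scene stay as the last step left them, time stands still between calls to the robot, and variables do not carry over. Pictures are saved under pics/ and viewed, at most 10 in all, crops included, and the job is handed in when it is done.

Besides the shell and the picture viewer there is one more tool, called after ">>>" as name(argument=value, ...) on one line, values as JSON. move_arm: Moves the arm, as the interface text tells. Its arguments: {"type":"object","properties":{"rows":{"type":"array","items":{"type":"array","items":{"type":"number"}}}},"required":["rows"]}

```bash
mkdir -p pics
cat > h.py <<'E'
import numpy as np, cv2, pickle
from plant import manip
def grab(n,tag):
    f=manip.grab_frame(n); cv2.imwrite(f"pics/{tag}.png",f["img"]); pickle.dump(f,open(f"{tag}.pkl","wb")); return f
def load(tag): return pickle.load(open(f"{tag}.pkl","rb"))
def proj(f,X):
    c=f["R"]@np.asarray(X,float)+f["t"]; s=c[:2]/c[2]; s=s*(1+f["k1"]*(s@s)); m=f["mtx"]
    return np.array([m[0,0]*s[0]+m[0,2],m[1,1]*s[1]+m[1,2]])
def ray(f,uv):
    m=f["mtx"]; d=np.array([(uv[0]-m[0,2])/m[0,0],(uv[1]-m[1,2])/m[1,1]]); s=d.copy()
    for _ in range(20): s=d/(1+f["k1"]*(s@s))
    o=-f["R"].T@f["t"]; v=f["R"].T@np.array([s[0],s[1],1]); return o,v/np.linalg.norm(v)
def onz(f,uv,z):
    o,v=ray(f,uv); return o+v*(z-o[2])/v[2]
def tri(fs,uvs):
    A=0;b=0
    for f,uv in zip(fs,uvs):
        o,v=ray(f,uv); P=np.eye(3)-np.outer(v,v); A=A+P;b=b+P@o
    X=np.linalg.solve(A,b); return X,[np.round(proj(f,X)-uv,1) for f,uv in zip(fs,uvs)]
E
python3 - <<'E'
from h import *
np.set_printoptions(precision=3,suppress=True)
for n in ["top","side","wrist"]:
    f=grab(n,n+"0"); print(n,-f["R"].T@f["t"],f["R"][2],f["mtx"][0,0],f["k1"])
s=manip.state(); print(s["time"],s["tool_pos"],s["tool_rot"],s["contact_force"],s["gripper_width"],manip.tip_reach)
E
```

```text
top [ 0.424 -0.118  0.888] [ 0.204 -0.035 -0.978] 480.6724402680904 0.005187335591565969
side [0.433 0.396 0.65 ] [ 0.234 -0.661 -0.713] 435.5135057473795 0.02350038410582541
wrist [0.12  0.617 0.373] [ 0.265 -0.086 -0.96 ] 405.7076929943278 -0.07608433402143316
0.15 [0.189 0.595 0.249] [-0.     0.153  0.988 -0.001] [0.572 0.794 0.074] 0.9981088778323678 0.019
```

View pics/top0.png

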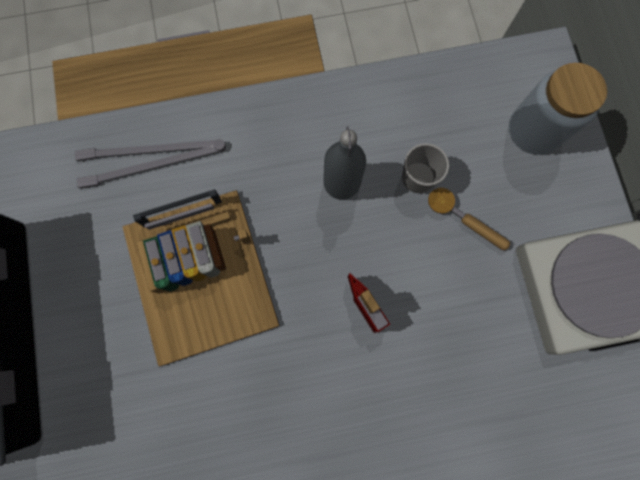

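View pics/side0.png

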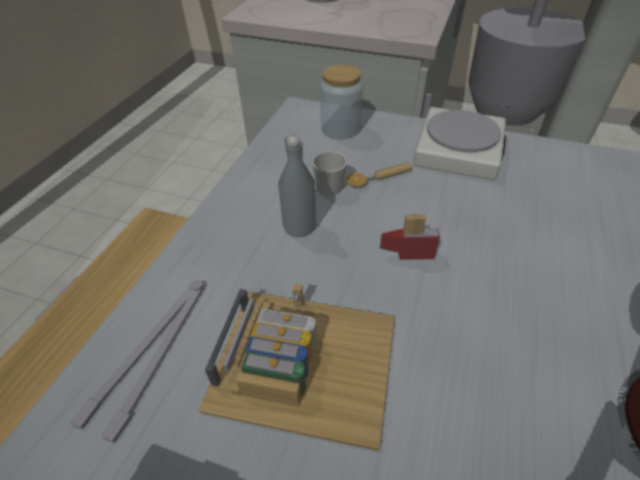

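Top: the rack is at about (200,275) px, with green, blue, yellow and white in order from left to right. The red tin is at (369,305), with its spout towards (350,277). Side: the rack is at (300,365) and the red handle at (415,224). Next I'll enlarge both.

Run:
```python
from h import *
def crop(tag,x0,y0,w,h,s):
    c=load(tag)["img"][y0:y0+h,x0:x0+w]; return cv2.resize(c,None,fx=s,fy=s,interpolation=cv2.INTER_CUBIC)
a=crop("top0",115,180,170,190,3)   # 510x570 
b=crop("top0",335,262,70,80,4)  # 280x320
im=np.zeros((600,800,3),np.uint8); im[:570,:510]=a; im[:320,515:795]=b
cv2.imwrite("pics/topc.png",im)
a=crop("side0",200,280,200,165,3) # 600x495
b=crop("side0",372,205,75,60,2.6)
im=np.zeros((600,800,3),np.uint8); im[:495,:600]=a; im[:b.shape[0],602:602+b.shape[1]]=b
cv2.imwrite("pics/sidec.png",im); print(b.shape)
```

```text
(156, 195, 3)
```

View pics/topc.png

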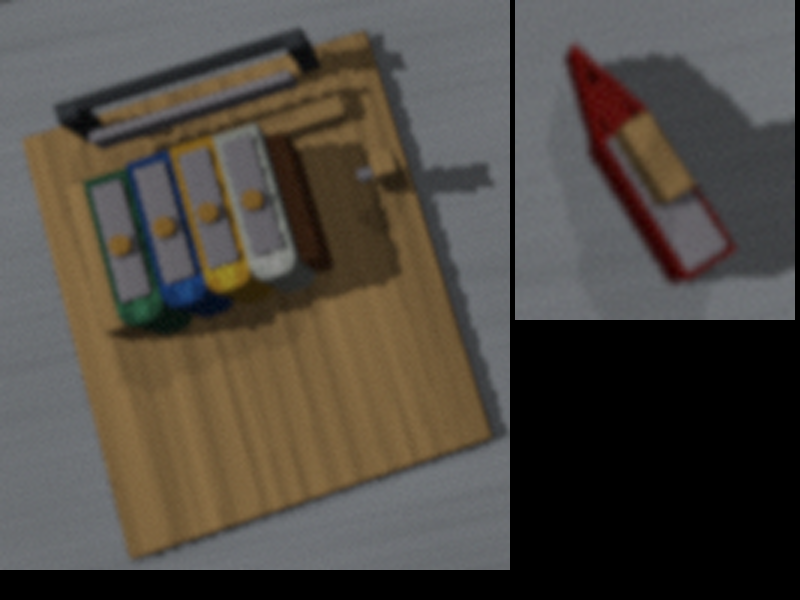

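View pics/sidec.png

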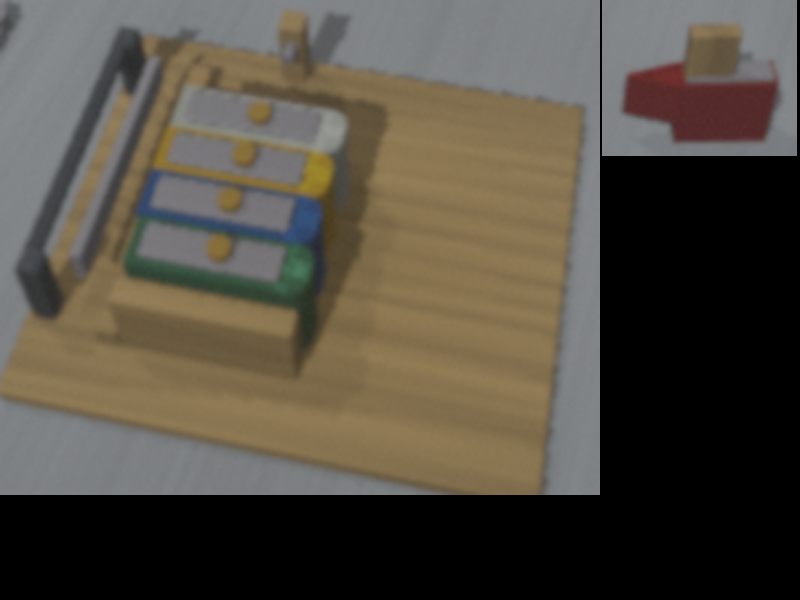

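Crops: the four knobs are clear in both views, with blue at (165,227) and yellow at (209,212) in the top crop. The board corners, the stop bar, the handle top and the spout tip (573,47) are visible too.

Run:
```python
from h import *
np.set_printoptions(precision=4,suppress=True)
T,S=load("top0"),load("side0")
t=lambda u,v:np.array([115+(u+.5)/3-.5,180+(v+.5)/3-.5])
t4=lambda u,v:np.array([335+(u-515+.5)/4-.5,262+(v+.5)/4-.5])
s=lambda u,v:np.array([200+(u+.5)/3-.5,280+(v+.5)/3-.5])
s2=lambda u,v:np.array([372+(u-602+.5)/2.6-.5,205+(v+.5)/2.6-.5])
P={}
for n,a,b in [("green",t(121,244),s(219,246)),("blue",t(165,226),s(230,199)),("yellow",t(209,211),s(244,152)),("white",t(253,198),s(260,111)),
 ("c_nearR",t(492,437),s(583,107)),("c_nearL",t(133,557),s(543,495)),("c_farL",t(24,137),s(0,397)),("c_farR",t(368,32),s(142,36)),
 ("barL",t(100,138),s(82,270)),("barR",t(290,76),s(153,62)),
 ("handle_top",t4(656,157),s2(715,30)),("spouttop",t4(573,47),s2(627,74)),("rearR",t4(733,245),s2(776,65)),("rearL",t4(678,278),s2(771,80))]:
    X,e=tri([T,S],[a,b]); P[n]=X; print(n,X,e)
k=np.array([P[n] for n in("green","blue","yellow","white")])
d=k[0]-k[3]; print("row yaw from knobs (rack x dir)",np.degrees(np.arctan2(d[1],d[0]))-90, np.linalg.norm(d[:2])/3)
for a,b in [("c_nearL","c_farL"),("c_nearR","c_farR")]:
    e=P[b]-P[a]; print("edge yaw",np.degrees(np.arctan2(e[1],e[0])),np.linalg.norm(e[:2]))
for a,b in [("c_nearR","c_nearL"),("c_farR","c_farL")]:
    e=P[b]-P[a]; print("edge yaw",np.degrees(np.arctan2(e[1],e[0]))-90,np.linalg.norm(e[:2]))
# handle top corners on z=.106
c=np.array([onz(T,t4(*p),.106) for p in[(620,126),(643,113),(692,184),(667,201)]]); print(c)
for z,p in((.062,(573,47)),(.062,(733,245)),(.062,(678,278))): print(onz(T,t4(*p),z))
```

```text
green [0.607  0.1273 0.0809] [array([-0.1, -0.4]), array([0.5, 0.2])]
blue [0.6126 0.1017 0.0795] [array([-0.1, -0.4]), array([0.4, 0.1])]
yellow [0.616  0.0756 0.0809] [array([-0.1, -0.4]), array([0.5, 0.2])]
white [0.6183 0.05   0.0804] [array([-0.1, -0.2]), array([0.2, 0.1])]
c_nearR [ 0.4631 -0.0547  0.0113] [array([-0.1, -0.6]), array([0.6, 0.2])]
c_nearL [0.4352 0.1637 0.016 ] [array([-0., -0.]), array([0., 0.])]
c_farL [0.7023 0.2011 0.0049] [array([0.2, 0.5]), array([-0.7, -0.2])]
c_farR [ 0.7304 -0.0224  0.0067] [array([-0.4, -1.1]), array([1.1, 0.4])]
barL [0.6809 0.1429 0.0418] [array([0.2, 0.5]), array([-0.6, -0.2])]
barR [0.6952 0.0229 0.054 ] [array([-0.3, -0.7]), array([0.8, 0.3])]
handle_top [ 0.4687 -0.2132  0.1057] [array([-0.2, -0.9]), array([0.8, 0.2])]
spouttop [ 0.5239 -0.1937  0.063 ] [array([-0.2, -0.7]), array([0.6, 0.2])]
rearR [ 0.4253 -0.2429  0.0581] [array([0.2, 1.1]), array([-0.9, -0.2])]
rearL [ 0.4216 -0.2158  0.0677] [array([-0.4, -1.9]), array([1.7, 0.4])]
row yaw from knobs (rack x dir) 8.298415731918183 0.026046152864945646
edge yaw 7.968291749410157 0.2696832504965782
edge yaw 6.895487011757627 0.2692228651895456
edge yaw 7.27789874657779 0.22017185996702282
edge yaw 7.16423146876582 0.22521868083461208
[[ 0.4823 -0.2016  0.106 ]
 [ 0.4856 -0.2119  0.106 ]
 [ 0.4538 -0.225   0.106 ]
 [ 0.4492 -0.2137  0.106 ]]
[ 0.5228 -0.1938  0.062 ]
[ 0.4271 -0.2423  0.062 ]
[ 0.4183 -0.2165  0.062 ]
```

```bash
cat >> h.py <<'E'
from scipy.spatial.transform import Rotation as Ro
from scipy.optimize import least_squares
RO=np.array([0.6135,0.0887]); RY=7.4   # rack origin, yaw deg
def rk(x,y):
    a=np.radians(RY); return RO+np.array([np.cos(a)*x-np.sin(a)*y,np.sin(a)*x+np.cos(a)*y])
def tork(p):
    a=np.radians(RY); d=np.asarray(p)[:2]-RO; return np.array([np.cos(a)*d[0]+np.sin(a)*d[1],-np.sin(a)*d[0]+np.cos(a)*d[1]])
def plan(target,yaw):
    "tool y axis to world yaw (deg), pointing down: prints turn (deg, now) and shift after the turn (cm)"
    s=manip.state(); q=s["tool_rot"]; R=Ro.from_quat([q[1],q[2],q[3],q[0]])
    a=np.radians(yaw); y=np.array([np.cos(a),np.sin(a),0]); z=np.array([0,0,-1.]); G=Ro.from_matrix(np.c_[np.cross(y,z),y,z])
    print("turn",np.round(np.degrees((R.inv()*G).as_rotvec()),2),"shift",np.round(G.inv().apply(np.asarray(target)-s["tool_pos"])*100,2),
      "t",round(s["time"],2),"tcp",np.round(s["tool_pos"],4),"F",np.round(s["contact_force"],2),"w",round(s["gripper_width"],3),"g",round(s["grasp_force"],1))
E
python3 - <<'E'
from h import *
L=np.array([[-.17,-.124],[-.17,.1],[.1,.1],[.1,-.124],[0,.039],[0,.013],[0,-.013],[0,-.039]])
W=np.array([[.4631,-.0547],[.4352,.1637],[.7023,.2011],[.7304,-.0224],[.607,.1273],[.6126,.1017],[.616,.0756],[.6183,.05]])
def res(p):
    c,s=np.cos(p[2]),np.sin(p[2]); return (L@np.array([[c,s],[-s,c]])+p[:2]-W).ravel()
r=least_squares(res,[.61,.09,.13]); print(r.x[:2],np.degrees(r.x[2]),np.round(res(r.x).reshape(-1,2)*1000,1).tolist())
T=load("top0");print("bottle",onz(T,(344,188),0),"cup",onz(T,(424,180),0))
plan([.4677,-.213,.2],19.7)
E
```

```text
[0.61469177 0.0884959 ] 7.415379652437546 [[-1.0, -1.7], [-2.0, 2.0], [-1.4, -0.5], [-0.5, 0.8], [2.7, -0.1], [0.4, -0.3], [0.4, 0.0], [1.4, -0.2]]
bottle [ 0.69423479 -0.22473808  0.        ] cup [ 0.67941181 -0.37969855  0.        ]
turn [-9.000e-02  3.000e-02  5.266e+01] shift [-85.48  -1.02   4.93] t 0.15 tcp [0.1892 0.5952 0.2493] F [0.57 0.79 0.07] w 0.998 g 0.0
```

>>> move_arm(rows=[[0, 0, 0, 0, 0, 6.58, 1], [0, 0, 0, 0, 0, 6.58, 1], [0, 0, 0, 0, 0, 6.58, 1], [0, 0, 0, 0, 0, 6.58, 1], [0, 0, 0, 0, 0, 6.58, 1], [0, 0, 0, 0, 0, 6.58, 1], [0, 0, 0, 0, 0, 6.58, 1], [0, 0, 0, 0, 0, 6.58, 1], [-2, 0, 0, 0, 0, 0, 1], [-3.5, 0, 0, 0, 0, 0, 1], [-3.5, 0, 0, 0, 0, 0, 1], [-3.5, 0, 0, 0, 0, 0, 1], [-3.5, 0, 0, 0, 0, 0, 1], [-3.5, 0, 0, 0, 0, 0, 1], [-3.5, 0, 0, 0, 0, 0, 1], [-3.5, 0, 0, 0, 0, 0, 1], [-3.5, 0, 0, 0, 0, 0, 1], [-3.5, 0, 0, 0, 0, 0, 1], [-3.5, 0, 0, 0, 0, 0, 1], [-3.5, 0, 0, 0, 0, 0, 1]])

```text
time: 1.82
tool_pos: [0.326, 0.2128, 0.2501]
tool_rot: [0.0, 0.575, 0.818, 0.0]
contact_force: [1.2, -0.9, -0.2]
gripper_width: 1.0
grasp_force: 0.0
```

>>> move_arm(rows=[[-3.5, 0, 0, 0, 0, 0, 1], [-3.5, 0, 0, 0, 0, 0, 1], [-3.5, 0, 0, 0, 0, 0, 1], [-3.5, 0, 0, 0, 0, 0, 1], [-3.5, 0, 0, 0, 0, 0, 1], [-3.5, 0, 0, 0, 0, 0, 1], [-3.5, 0, 0, 0, 0, 0, 1], [-3.5, 0, 0, 0, 0, 0, 1], [-3.5, 0, 0, 0, 0, 0, 1], [-3.5, 0, 0, 0, 0, 0, 1], [-3.5, 0, 0, 0, 0, 0, 1], [-3.5, 0, 0, 0, 0, 0, 1], [-2.0, 0, 0, 0, 0, 0, 1], [-1, 0, 0, 0, 0, 0, 1], [0, 0, 0, 0, 0, 0, 1], [0, 0, 0, 0, 0, 0, 1]])

```text
time: 3.15
tool_pos: [0.4776, -0.2087, 0.2499]
tool_rot: [-0.001, 0.576, 0.818, 0.0]
contact_force: [0.6, -0.0, 0.4]
gripper_width: 0.999
grasp_force: 0.0
```

Run:
```python
from h import *
plan([.4677,-.213,.087],19.7)
f=grab("wrist","w1"); print(-f["R"].T@f["t"])
cv2.imwrite("pics/w1c.png",cv2.resize(f["img"][100:480,120:620],None,fx=1.5,fy=1.5))
for p in([.4677,-.213,.106],[.5233,-.1938,.062],[.4227,-.2294,.062]): print(proj(f,p))
```

```text
turn [-0.03 -0.08  0.01] shift [-0.07 -1.08 16.29] t 3.15 tcp [ 0.4776 -0.2087  0.2499] F [ 0.55 -0.04  0.39] w 0.999 g 0.0
[ 0.45224798 -0.141604    0.37421998]
[305.21469418 228.20246495]
[381.44554423 214.47790125]
[246.54703393 214.08759357]
```

View pics/w1c.png

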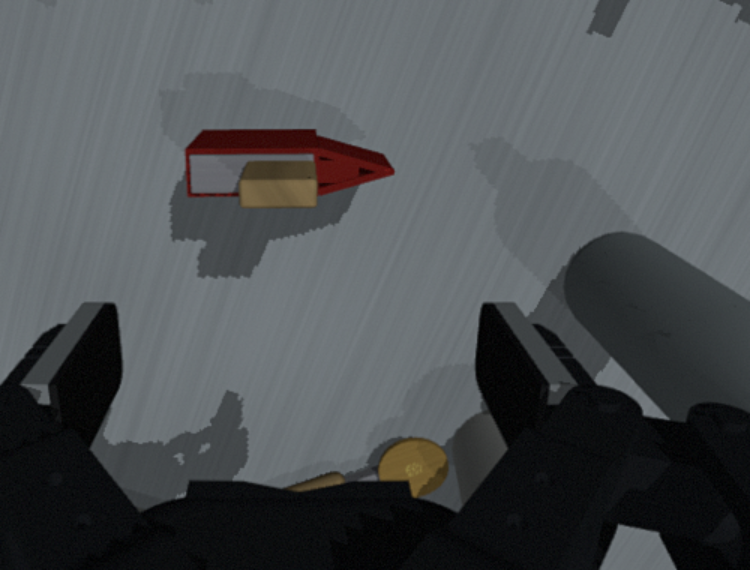

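The wrist view puts the handle at crop (278,192), full-frame (305,228), exactly where my measurement predicts. The tin's axis is aligned with the jaws.

>>> move_arm(rows=[[-0.07, -1.08, 0, 0, 0, 0, 1], [0, 0, 2, 0, 0, 0, 1], [0, 0, 2.5, 0, 0, 0, 1], [0, 0, 2.5, 0, 0, 0, 1], [0, 0, 2.5, 0, 0, 0, 1], [0, 0, 2, 0, 0, 0, 1], [0, 0, 2, 0, 0, 0, 1], [0, 0, 1.5, 0, 0, 0, 1], [0, 0, 1.0, 0, 0, 0, 1], [0, 0, 0.29, 0, 0, 0, 1], [0, 0, 0, 0, 0, 0, 1]])

```text
time: 4.12
tool_pos: [0.4674, -0.2129, 0.0871]
tool_rot: [-0.001, 0.575, 0.818, -0.0]
contact_force: [-0.0, 0.2, -0.1]
gripper_width: 1.0
grasp_force: 0.0
```

>>> move_arm(rows=[[0, 0, 0, 0, 0, 0, -1], [0, 0, 0, 0, 0, 0, -1], [0, 0, 0, 0, 0, 0, -1], [0, 0, 0, 0, 0, 0, -1], [0, 0, 0, 0, 0, 0, -1], [0, 0, 0, 0, 0, 0, -1], [0, 0, 0, 0, 0, 0, -1], [0, 0, 0, 0, 0, 0, -1], [0, 0, 0, 0, 0, 0, -1], [0, 0, 0, 0, 0, 0, -1]])

```text
time: 4.95
tool_pos: [0.4685, -0.2139, 0.0884]
tool_rot: [0.001, 0.576, 0.818, -0.0]
contact_force: [0.6, 1.6, 6.0]
gripper_width: 0.413
grasp_force: 60.1
```

>>> move_arm(rows=[[0, 0, -0.3, 0, 0, 0, -1], [0, 0, -1, 0, 0, 0, -1], [0, 0, -1.5, 0, 0, 0, -1], [0, 0, -1.2, 0, 0, 0, -1], [0, 0, -0.5, 0, 0, 0, -1], [0, 0, 0, 0, 0, 0, -1], [0, 0, 0, 0, 0, 0, -1], [0, 0, 0, 0, 0, 0, -1]])

```text
time: 5.62
tool_pos: [0.4675, -0.2132, 0.1316]
tool_rot: [-0.001, 0.576, 0.818, -0.0]
contact_force: [0.1, -0.7, -2.1]
gripper_width: 0.412
grasp_force: 60.1
```

```bash
sed -i 's/^RO=.*/RO=np.array([0.6143,0.0885]); RY=7.4/' h.py
python3 - <<'E'
from h import *
p=rk(-.118,-.0); print(p); plan([*p,.132],7.4)
f=grab("side","s2"); cv2.imwrite("pics/s2c.png",cv2.resize(f["img"][150:300,330:480],None,fx=4,fy=4))
E
```

```text
[0.4972828  0.07330212]
turn [-0.05 -0.06 12.32] shift [28.03  6.65 -0.04] t 5.62 tcp [ 0.4675 -0.2132  0.1316] F [ 0.08 -0.67 -2.11] w 0.412 g 60.1
```

View pics/s2c.png

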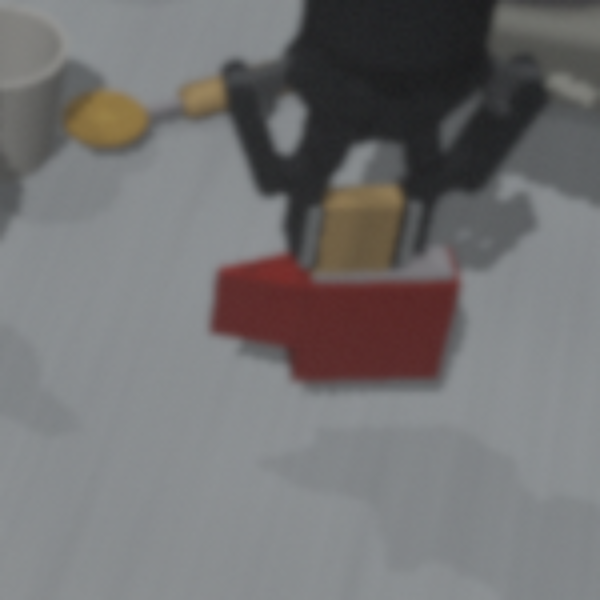

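The tin hangs level, with the jaws on the handle's ends at crop (360,230). Next I'll carry it to the board in front of the row.

>>> move_arm(rows=[[0, 0, 0, 0, 0, 3.12, -1], [0, 0, 0, 0, 0, 4.5, -1], [0, 0, 0, 0, 0, 3.2, -1], [0, 0, 0, 0, 0, 1.5, -1], [1.0, 0.25, 0, 0, 0, 0, -1], [2.0, 0.5, 0, 0, 0, 0, -1], [2.5, 0.6, 0, 0, 0, 0, -1], [2.5, 0.6, 0, 0, 0, 0, -1], [2.5, 0.6, 0, 0, 0, 0, -1], [2.5, 0.6, 0, 0, 0, 0, -1], [2.5, 0.6, 0, 0, 0, 0, -1], [2.5, 0.6, 0, 0, 0, 0, -1], [2.5, 0.6, 0, 0, 0, 0, -1], [2.5, 0.6, 0, 0, 0, 0, -1], [2.5, 0.6, 0, 0, 0, 0, -1], [1.5, 0.35, 0, 0, 0, 0, -1], [1.0, 0.2, 0, 0, 0, 0, -1], [0, 0, 0, 0, 0, 0, -1], [0, 0, 0, 0, 0, 0, -1], [0, 0, 0, 0, 0, 0, -1]])

```text
time: 7.33
tool_pos: [0.4981, 0.0722, 0.1322]
tool_rot: [-0.0, 0.66, 0.751, -0.0]
contact_force: [-0.3, -0.4, -2.5]
gripper_width: 0.416
grasp_force: 60.2
```

Run:
```python
from h import *
p=rk(-.118,-.0); plan([*p,.101],7.4)
f=grab("top","t3"); g=grab("wrist","w3")
a=cv2.resize(f["img"][180:370,115:285],None,fx=3,fy=3,interpolation=cv2.INTER_CUBIC)
im=np.zeros((600,800,3),np.uint8); im[:570,:510]=a; im[:300,510:]=cv2.resize(g["img"],(290,300)); cv2.imwrite("pics/t3c.png",im)
```

```text
turn [-0.03  0.02 -0.01] shift [ 0.12 -0.07  3.12] t 7.33 tcp [0.4981 0.0722 0.1322] F [-0.29 -0.38 -2.47] w 0.416 g 60.2
```

View pics/t3c.png

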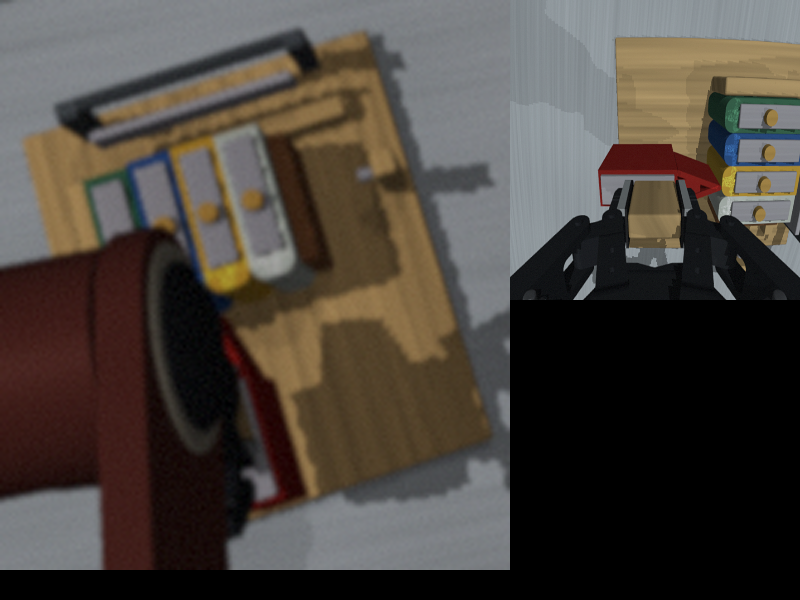

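The tin is held in front of the row with its spout pointing at the blue/yellow seam. Next I'll lower it and check the alignment up close.

>>> move_arm(rows=[[0.12, -0.07, 0.5, 0, 0, 0, -1], [0, 0, 1, 0, 0, 0, -1], [0, 0, 0.8, 0, 0, 0, -1], [0, 0, 0.4, 0, 0, 0, -1], [0, 0, 0.2, 0, 0, 0, -1], [0, 0, 0.1, 0, 0, 0, -1], [0, 0, 0, 0, 0, 0, -1], [0, 0, 0, 0, 0, 0, -1]])

```text
time: 8.1
tool_pos: [0.4977, 0.0739, 0.1027]
tool_rot: [0.0, 0.66, 0.751, 0.0]
contact_force: [-0.0, 0.1, -2.8]
gripper_width: 0.41
grasp_force: 60.2
```

>>> move_arm(rows=[[0, 0, 0.05, 0, 0, 0, -1], [0, 0, 0.05, 0, 0, 0, -1], [0, 0, 0, 0, 0, 0, -1], [0, 0, 0, 0, 0, 0, -1]])

```text
time: 8.43
tool_pos: [0.4976, 0.0739, 0.1016]
tool_rot: [0.0, 0.66, 0.751, 0.0]
contact_force: [-0.2, -1.2, -2.1]
gripper_width: 0.416
grasp_force: 60.2
```

Run:
```python
from h import *
p=rk(-.118,-.0); plan([*p,.101],7.4); tc=manip.state()["tool_pos"]; print(tork(tc))
g=grab("wrist","w4")
x0,y0=430,100
for n,q in (("seam",[*rk(-.045,0),.074]),("knobB",[*rk(0,.013),.082]),("knobY",[*rk(0,-.013),.082]),("tip",[*(rk(*(tork(tc)+[.06,0]))),tc[2]-.088+.062])): print(n,proj(g,q),(proj(g,q)-[x0,y0])*4)
cv2.imwrite("pics/w4c.png",cv2.resize(g["img"][y0:y0+150,x0:x0+200],None,fx=4,fy=4,interpolation=cv2.INTER_CUBIC))
```

```text
turn [0.02 0.   0.01] shift [-0.05 -0.04  0.06] t 8.43 tcp [0.4976 0.0739 0.1016] F [-0.18 -1.16 -2.08] w 0.416 g 60.2
[-0.11764117  0.00054431]
seam [497.20073455 299.84855553] [268.80293822 799.39422212]
knobB [617.29255751 276.77082461] [749.17023002 707.08329846]
knobY [603.904078   334.60935958] [695.616312   938.43743832]
tip [468.97695291 300.60169475] [155.90781164 802.406779  ]
```

View pics/w4c.png

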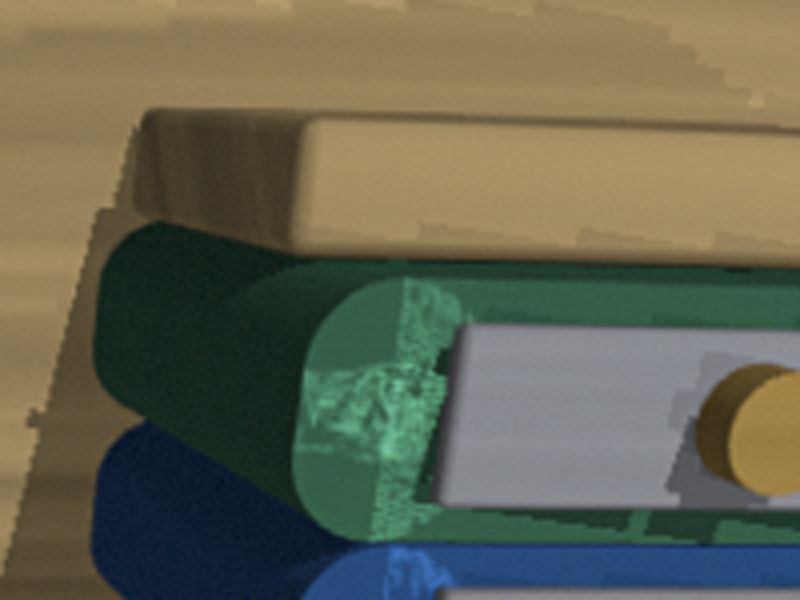

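That crop fell too high: it only shows green and the top of blue. I'll recut the same frame around (485,300).

Run:
```python
from h import *
g=load("w4"); cv2.imwrite("pics/w4d.png",cv2.resize(g["img"][230:380,400:600],None,fx=4,fy=4,interpolation=cv2.INTER_CUBIC))
```

```text
(no output)
```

View pics/w4d.png

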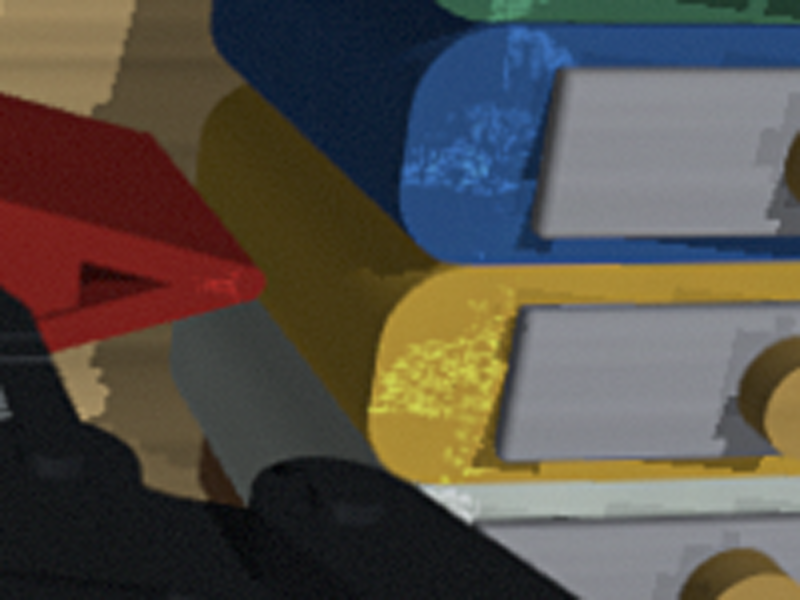

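Run:
```python
from h import *
g=load("w4"); c=lambda u,v:(400+(u+.5)/4-.5,230+(v+.5)/4-.5)
for n,p,z in (("tip",c(262,285),.0755),("seam a",c(450,264),.074),("seam b",c(790,264),.074),("blue front",c(402,170),.074),("yel front",c(370,420),.074)): print(n,tork(onz(g,p,z)))
```

```text
tip [-0.05922077  0.00041339]
seam a [-0.03883482  0.00183867]
seam b [-0.00084087  0.00120594]
blue front [-0.04540628  0.01235529]
yel front [-0.04499663 -0.01633523]
```

The tip is at (466,301) and the blue/yellow seam runs at v≈296. In rack coordinates the tip is at y≈0.4 mm and the seam at 1.2–1.8 mm. I'll keep a bias towards the sprung right side and advance slowly.

>>> move_arm(rows=[[0, 0.1, 0, 0, 0, 0, -1], [0, 0.2, 0, 0, 0, 0, -1], [0, 0.2, 0, 0, 0, 0, -1], [0, 0.2, 0, 0, 0, 0, -1], [0, 0.2, 0, 0, 0, 0, -1], [0, 0.2, 0, 0, 0, 0, -1], [0, 0.2, 0, 0, 0, 0, -1], [0, 0.15, 0, 0, 0, 0, -1], [0, 0, 0, 0, 0, 0, -1]])

```text
time: 9.23
tool_pos: [0.5122, 0.0757, 0.1015]
tool_rot: [0.0, 0.66, 0.751, 0.0]
contact_force: [-1.0, -0.1, -2.5]
gripper_width: 0.412
grasp_force: 60.2
```

>>> move_arm(rows=[[-0.03, 0.1, 0, 0, 0, 0, -1], [-0.06, 0.2, 0, 0, 0, 0, -1], [-0.06, 0.2, 0, 0, 0, 0, -1], [-0.06, 0.2, 0, 0, 0, 0, -1], [-0.06, 0.2, 0, 0, 0, 0, -1], [-0.06, 0.2, 0, 0, 0, 0, -1], [0, 0, 0, 0, 0, 0, -1]])

```text
time: 9.82
tool_pos: [0.5234, 0.0741, 0.1012]
tool_rot: [-0.0, 0.66, 0.751, 0.0]
contact_force: [-0.6, 3.1, -3.2]
gripper_width: 0.414
grasp_force: 60.3
```

Run:
```python
from h import *
s=manip.state(); print(tork(s["tool_pos"])*1e3,s["tool_pos"][2],"Frack",Ro.from_euler("z",-7.4,degrees=True).apply(s["contact_force"]),s["ft_torque"])
```

```text
[-92.00262531  -2.55619497] 0.10119141462723255 Frack [-0.19476996  3.1395417  -3.24137988] [0.50201542 0.30800893 0.16062081]
```

>>> move_arm(rows=[[-0.06, 0.2, 0, 0, 0, 0, -1], [-0.06, 0.2, 0, 0, 0, 0, -1], [-0.06, 0.2, 0, 0, 0, 0, -1], [-0.06, 0.2, 0, 0, 0, 0, -1], [-0.06, 0.2, 0, 0, 0, 0, -1], [-0.06, 0.2, 0, 0, 0, 0, -1], [-0.06, 0.2, 0, 0, 0, 0, -1], [-0.06, 0.2, 0, 0, 0, 0, -1], [0, 0, 0, 0, 0, 0, -1]])

```text
time: 10.57
tool_pos: [0.5402, 0.0711, 0.1015]
tool_rot: [0.0, 0.66, 0.751, 0.0]
contact_force: [-0.9, 3.1, -2.3]
gripper_width: 0.41
grasp_force: 60.3
```

>>> move_arm(rows=[[-0.06, 0.2, 0, 0, 0, 0, -1], [-0.06, 0.2, 0, 0, 0, 0, -1], [-0.06, 0.2, 0, 0, 0, 0, -1], [-0.06, 0.2, 0, 0, 0, 0, -1], [-0.06, 0.2, 0, 0, 0, 0, -1], [-0.06, 0.2, 0, 0, 0, 0, -1], [-0.06, 0.2, 0, 0, 0, 0, -1], [-0.06, 0.2, 0, 0, 0, 0, -1], [-0.05, 0.1, 0, 0, 0, 0, -1], [0, 0, 0, 0, 0, 0, -1]])

```text
time: 11.4
tool_pos: [0.5573, 0.0683, 0.1012]
tool_rot: [-0.0, 0.66, 0.751, 0.0]
contact_force: [-1.8, 3.8, -3.5]
gripper_width: 0.413
grasp_force: 60.3
```

```bash
cat > st.py <<'E'
from h import *
np.set_printoptions(precision=2,suppress=True)
s=manip.state(); print(tork(s["tool_pos"])*1e3,s["tool_pos"][2],"Frack",Ro.from_euler("z",-7.4,degrees=True).apply(s["contact_force"]),s["ft_torque"],s["time"])
E
python3 st.py
```

```text
[-59.15 -12.7 ] 0.10119633571076445 Frack [-1.33  3.97 -3.49] [0.87 0.49 0.15] 11.4
```

>>> move_arm(rows=[[0, 0.15, 0, 0, 0, 0, -1], [0, 0.25, 0, 0, 0, 0, -1], [0, 0.25, 0, 0, 0, 0, -1], [0, 0.25, 0, 0, 0, 0, -1], [0, 0.25, 0, 0, 0, 0, -1], [0, 0.25, 0, 0, 0, 0, -1], [0, 0.25, 0, 0, 0, 0, -1], [0, 0.25, 0, 0, 0, 0, -1], [0, 0, 0, 0, 0, 0, -1]])

```text
time: 12.15
tool_pos: [0.5762, 0.071, 0.1012]
tool_rot: [-0.0, 0.66, 0.751, 0.0]
contact_force: [-2.3, 4.3, -2.8]
gripper_width: 0.414
grasp_force: 60.3
```

>>> move_arm(rows=[[0, 0.15, 0, 0, 0, 0, -1], [0, 0.25, 0, 0, 0, 0, -1], [0, 0.25, 0, 0, 0, 0, -1], [0, 0.25, 0, 0, 0, 0, -1], [0, 0.25, 0, 0, 0, 0, -1], [0, 0.25, 0, 0, 0, 0, -1], [0, 0.25, 0, 0, 0, 0, -1], [0, 0.25, 0, 0, 0, 0, -1], [0, 0.25, 0, 0, 0, 0, -1], [0, 0.25, 0, 0, 0, 0, -1], [0, 0, 0, 0, 0, 0, -1], [0, 0, 0, 0, 0, 0, -1]])

```text
time: 13.15
tool_pos: [0.6006, 0.0736, 0.1018]
tool_rot: [0.001, 0.66, 0.751, 0.001]
contact_force: [-0.7, 2.7, -2.8]
gripper_width: 0.408
grasp_force: 60.3
```

```bash
python3 st.py
```

```text
[-15.47 -13.05] 0.10176084279494825 Frack [-0.3   2.77 -2.77] [ 0.56 -0.07 -0.07] 13.15
```

>>> move_arm(rows=[[0, 0.15, 0, 0, 0, 0, -1], [0, 0.15, 0, 0, 0, 0, -1], [0, 0.15, 0, 0, 0, 0, -1], [0, 0.15, 0, 0, 0, 0, -1], [0, 0, 0, 0, 0, 0, -1]])

```text
time: 13.57
tool_pos: [0.6062, 0.0744, 0.1014]
tool_rot: [0.0, 0.66, 0.751, 0.0]
contact_force: [0.2, 3.0, -2.4]
gripper_width: 0.411
grasp_force: 60.3
```

>>> move_arm(rows=[[0, 0.15, 0, 0, 0, 0, -1], [0, 0.15, 0, 0, 0, 0, -1], [0, 0.15, 0, 0, 0, 0, -1], [0, 0.15, 0, 0, 0, 0, -1], [0, 0, 0, 0, 0, 0, -1]])

```text
time: 13.98
tool_pos: [0.6122, 0.0752, 0.1015]
tool_rot: [0.0, 0.66, 0.751, 0.0]
contact_force: [0.3, 2.4, -1.5]
gripper_width: 0.413
grasp_force: 60.3
```

```bash
python3 st.py
python3 - <<'E'
from h import *
T,S=load("top0"),load("side0")
t=lambda u,v:np.array([115+(u+.5)/3-.5,180+(v+.5)/3-.5]); s=lambda u,v:np.array([200+(u+.5)/3-.5,280+(v+.5)/3-.5])
# enlarged crops of the bar in both first pictures, one sheet
a=cv2.resize(T["img"][185:235,130:230],None,fx=6,fy=6,interpolation=cv2.INTER_CUBIC)
b=cv2.resize(S["img"][285:395,200:270],None,fx=2.7,fy=2.7,interpolation=cv2.INTER_CUBIC)
for nm,f,g in (("top",T,t),("side",S,s)):
  for y in (.02,-.013,-.045):
    for x in (.065,.073,.081):
      print(nm,y,x,np.round(proj(f,[*rk(x,y),.059]),1))
E
```

```text
[ -3.82 -12.89] 0.1014701633012719 Frack [ 0.57  2.38 -1.52] [ 0.45 -0.04 -0.04] 13.9833
top 0.02 0.065 [159.8 223.7]
top 0.02 0.073 [158.7 219.5]
top 0.02 0.081 [157.5 215.4]
top -0.013 0.065 [177.8 217.9]
top -0.013 0.073 [176.6 213.8]
top -0.013 0.081 [175.4 209.7]
top -0.045 0.065 [195.1 212.3]
top -0.045 0.073 [193.9 208.2]
top -0.045 0.081 [192.7 204.1]
side 0.02 0.065 [235.5 349.7]
side 0.02 0.073 [230.5 348.8]
side 0.02 0.081 [225.5 347.9]
side -0.013 0.065 [242.6 331.2]
side -0.013 0.073 [237.8 330.4]
side -0.013 0.081 [233.  329.5]
side -0.045 0.065 [249.1 314.5]
side -0.045 0.073 [244.4 313.7]
side -0.045 0.081 [239.8 312.9]
```

>>> move_arm(rows=[[0, 0.1, 0, 0, 0, 0, -1], [0, 0.1, 0, 0, 0, 0, -1], [0, 0.1, 0, 0, 0, 0, -1], [0, 0.1, 0, 0, 0, 0, -1], [0, 0, 0, 0, 0, 0, -1]])

```text
time: 14.4
tool_pos: [0.616, 0.0757, 0.1014]
tool_rot: [0.0, 0.66, 0.751, 0.0]
contact_force: [0.7, 2.1, -2.9]
gripper_width: 0.412
grasp_force: 60.3
```

>>> move_arm(rows=[[0, 0.1, 0, 0, 0, 0, -1], [0, 0.1, 0, 0, 0, 0, -1], [0, 0, 0, 0, 0, 0, -1], [0, 0, 0, 0, 0, 0, -1]])

```text
time: 14.73
tool_pos: [0.6179, 0.076, 0.1014]
tool_rot: [0.0, 0.66, 0.751, 0.0]
contact_force: [0.9, 1.6, -3.6]
gripper_width: 0.413
grasp_force: 60.3
```

```bash
python3 st.py
```

```text
[  1.96 -12.86] 0.10141011173935123 Frack [ 1.11  1.45 -3.64] [ 0.45  0.01 -0.07] 14.7333
```

>>> move_arm(rows=[[0, 0.1, 0, 0, 0, 0, -1], [0, 0.1, 0, 0, 0, 0, -1], [0, 0, 0, 0, 0, 0, -1]])

```text
time: 14.98
tool_pos: [0.6199, 0.0762, 0.1014]
tool_rot: [0.0, 0.66, 0.751, 0.0]
contact_force: [-0.2, 2.9, -2.3]
gripper_width: 0.418
grasp_force: 60.3
```

>>> move_arm(rows=[[0, 0.1, 0, 0, 0, 0, -1], [0, 0.1, 0, 0, 0, 0, -1], [0, 0, 0, 0, 0, 0, -1]])

```text
time: 15.23
tool_pos: [0.6219, 0.0765, 0.1014]
tool_rot: [0.0, 0.66, 0.751, 0.0]
contact_force: [-0.8, 3.2, -3.0]
gripper_width: 0.412
grasp_force: 60.3
```

```bash
python3 st.py
```

```text
[  5.97 -12.85] 0.10142555140065784 Frack [-0.41  3.26 -2.98] [ 0.52  0.02 -0.08] 15.2333
```

>>> move_arm(rows=[[0, 0.1, 0, 0, 0, 0, -1], [0, 0, 0, 0, 0, 0, -1], [0, 0, 0, 0, 0, 0, -1]])

```text
time: 15.48
tool_pos: [0.6228, 0.0767, 0.1014]
tool_rot: [0.0, 0.66, 0.751, 0.0]
contact_force: [-0.2, 2.4, -2.9]
gripper_width: 0.412
grasp_force: 60.3
```

>>> move_arm(rows=[[0, 0.1, 0, 0, 0, 0, -1], [0, 0, 0, 0, 0, 0, -1], [0, 0, 0, 0, 0, 0, -1]])

```text
time: 15.73
tool_pos: [0.6237, 0.0768, 0.1014]
tool_rot: [0.0, 0.66, 0.751, 0.0]
contact_force: [-0.3, 2.4, -1.6]
gripper_width: 0.412
grasp_force: 60.3
```

>>> move_arm(rows=[[0, 0.1, 0, 0, 0, 0, -1], [0, 0, 0, 0, 0, 0, -1], [0, 0, 0, 0, 0, 0, -1]])

```text
time: 15.98
tool_pos: [0.6247, 0.0769, 0.1014]
tool_rot: [0.0, 0.66, 0.751, 0.0]
contact_force: [-0.6, 2.7, -3.0]
gripper_width: 0.411
grasp_force: 60.3
```

```bash
python3 st.py
```

```text
[  8.85 -12.84] 0.10141884014176955 Frack [-0.26  2.78 -3.02] [ 0.45  0.1  -0.07] 15.9833
```

>>> move_arm(rows=[[0, 0.1, 0, 0, 0, 0, -1], [0, 0, 0, 0, 0, 0, -1], [0, 0, 0, 0, 0, 0, -1]])

```text
time: 16.23
tool_pos: [0.6256, 0.077, 0.1014]
tool_rot: [-0.0, 0.66, 0.751, -0.0]
contact_force: [-2.5, 2.1, -1.7]
gripper_width: 0.413
grasp_force: 60.5
```

>>> move_arm(rows=[[0, 0.1, 0, 0, 0, 0, -1], [0, 0, 0, 0, 0, 0, -1], [0, 0, 0, 0, 0, 0, -1]])

```text
time: 16.48
tool_pos: [0.6261, 0.0771, 0.1012]
tool_rot: [-0.001, 0.66, 0.751, -0.001]
contact_force: [-3.2, 1.4, -0.9]
gripper_width: 0.409
grasp_force: 60.5
```

```bash
python3 st.py
```

```text
[ 10.28 -12.81] 0.10119337373572768 Frack [-2.94  1.84 -0.94] [ 0.4   0.68 -0.17] 16.4833
```

>>> move_arm(rows=[[0, 0.05, 0, 0, 0, 0, -1], [0, 0.05, 0, 0, 0, 0, -1], [0, 0, 0, 0, 0, 0, -1]])

```text
time: 16.73
tool_pos: [0.6273, 0.0772, 0.1012]
tool_rot: [-0.0, 0.66, 0.751, -0.0]
contact_force: [-4.1, 1.9, -1.9]
gripper_width: 0.412
grasp_force: 60.5
```

>>> move_arm(rows=[[0, 0.05, 0, 0, 0, 0, -1], [0, 0.05, 0, 0, 0, 0, -1], [0, 0, 0, 0, 0, 0, -1]])

```text
time: 16.98
tool_pos: [0.6282, 0.0774, 0.1012]
tool_rot: [-0.0, 0.66, 0.751, -0.0]
contact_force: [-4.7, 1.4, -0.6]
gripper_width: 0.412
grasp_force: 60.5
```

```bash
python3 st.py
```

```text
[ 12.37 -12.81] 0.10117050897126208 Frack [-4.5   1.97 -0.65] [ 0.35  0.92 -0.15] 16.9833
```

>>> move_arm(rows=[[0, 0.05, 0, 0, 0, 0, -1], [0, 0.05, 0, 0, 0, 0, -1], [0, 0.04, 0, 0, 0, 0, -1], [0, 0, 0, 0, 0, 0, -1], [0, 0, 0, 0, 0, 0, -1], [0, 0, 0, 0, 0, 0, -1], [0, 0, 0, 0, 0, 0, -1]])

```text
time: 17.57
tool_pos: [0.6294, 0.0775, 0.1011]
tool_rot: [-0.001, 0.66, 0.751, -0.001]
contact_force: [-5.3, 2.0, -1.5]
gripper_width: 0.412
grasp_force: 60.6
```

```bash
python3 st.py
python3 - <<'E'
from h import *
f=grab("side","s5"); g=grab("top","t5"); h=grab("wrist","w5")
E
```

```text
[ 13.53 -12.81] 0.10113048604204626 Frack [-4.99  2.69 -1.45] [ 0.37  1.05 -0.15] 17.5667
```

>>> move_arm(rows=[[0, 0, 0, 0, 0, 0, -0.1], [0, 0, 0, 0, 0, 0, 0], [0, 0, 0, 0, 0, 0, 0.1], [0, 0, 0, 0, 0, 0, 0.2], [0, 0, 0, 0, 0, 0, 0.3], [0, 0, 0, 0, 0, 0, 0.3], [0, 0, 0, 0, 0, 0, 0.3], [0, 0, 0, 0, 0, 0, 0.3]])

```text
time: 18.38
tool_pos: [0.6301, 0.0775, 0.1015]
tool_rot: [0.0, 0.66, 0.751, 0.0]
contact_force: [-0.8, 0.1, -0.3]
gripper_width: 0.652
grasp_force: 0.0
```

```bash
python3 st.py
python3 - <<'E'
from h import *
h=grab("wrist","w6"); h0=load("w5")
a=cv2.resize(h0["img"],(400,300)); b=cv2.resize(h["img"],(400,300)); 
s=cv2.resize(load("s5")["img"][280:430,200:350],(300,300)); s6=grab("side","s6")["img"]
im=np.zeros((600,800,3),np.uint8); im[:300,:400]=a; im[:300,400:]=b; im[300:,:300]=s; im[300:,300:600]=cv2.resize(s6[280:430,200:350],(300,300))
cv2.imwrite("pics/v6.png",im); print(manip.state()["gripper_width"],manip.state()["grasp_force"])
E
```

```text
[ 14.28 -12.91] 0.1014694552952892 Frack [-0.82  0.19 -0.35] [-0.03 -0.05  0.  ] 18.3833
0.6453916519570942 0.0
```

>>> move_arm(rows=[[0, 0, -0.3, 0, 0, 0, 0.3], [0, 0, -0.8, 0, 0, 0, 0.3], [0, 0, -1.5, 0, 0, 0, 0.3], [0, 0, -2.5, 0, 0, 0, 0.3], [0, 0, -2.5, 0, 0, 0, 0.3], [0, 0, -2.5, 0, 0, 0, 0.3], [0, 0, -2.5, 0, 0, 0, 0.3], [0, -1.5, -1, 0, 0, 0, 0.3], [0, -2.5, 0, 0, 0, 0, 0.3], [0, -2.5, 0, 0, 0, 0, 0.3], [0, -2.5, 0, 0, 0, 0, 0.3], [0, -2.5, 0, 0, 0, 0, 0.3], [0, -2.5, 0, 0, 0, 0, 0.3], [0, -1.5, 0, 0, 0, 0, 0.3], [0, 0, 0, 0, 0, 0, 0.3]])

```text
time: 19.73
tool_pos: [0.4747, 0.0575, 0.2391]
tool_rot: [0.001, 0.66, 0.751, 0.001]
contact_force: [1.0, -0.5, 0.8]
gripper_width: 0.651
grasp_force: 0.0
```

```bash
python3 - <<'E'
from h import *
T=grab("top","t7")["img"];S=grab("side","s7")["img"];W=grab("wrist","w7")["img"]
im=np.zeros((600,800,3),np.uint8)
im[:300,:400]=cv2.resize(T[180:270,125:245],(400,300),interpolation=cv2.INTER_CUBIC)
im[:300,400:]=cv2.resize(load("top0")["img"][180:270,125:245],(400,300),interpolation=cv2.INTER_CUBIC)
im[300:,:400]=cv2.resize(S[280:400,195:355],(400,300),interpolation=cv2.INTER_CUBIC)
im[300:,400:]=cv2.resize(W,(400,300))
cv2.imwrite("pics/v7.png",im)
E
python3 st.py
```

```text
[-139.99  -12.97] 0.23881885848354 Frack [-0.64  0.22 -0.09] [0.02 0.03 0.02] 19.8833
```

View pics/v7.png

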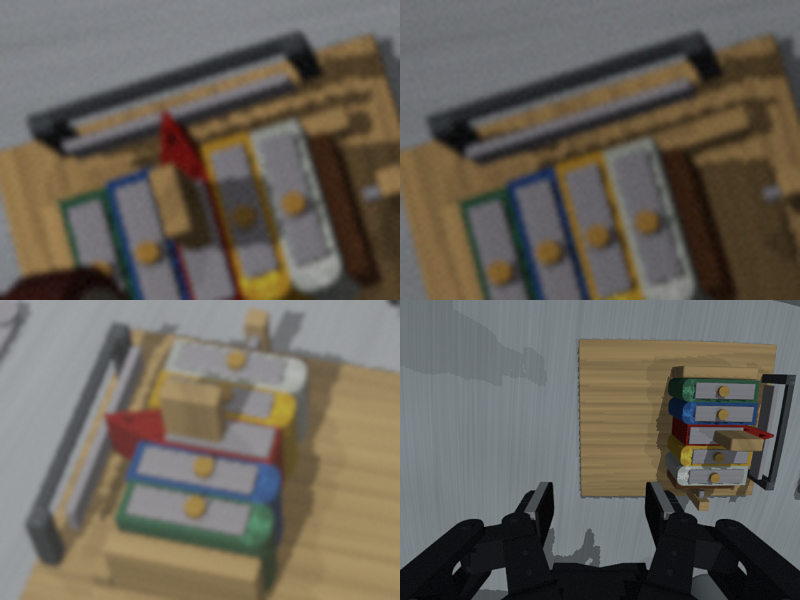

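The red tin stands upright between blue and yellow, with its spout at the bar. I'll measure the bar's displacement by comparing the first and last pictures.

Run:
```python
from h import *
def shift(a,b,c,d,x,y,z,half=14,w=3):
    # sample along rack x around (x,y,z) in both frames, averaged over y; find shift by best match
    xs=np.arange(x-half/1e3,x+half/1e3,.0002); out=[]
    for f in (a,b):
        im=f["img"].astype(np.float32).mean(2); pr=0
        for yy in np.linspace(c,d,15):
            m=np.array([proj(f,[*rk(q,yy),z]) for q in xs],np.float32)
            pr=pr+cv2.remap(im,m[:,:1].copy(),m[:,1:].copy(),cv2.INTER_CUBIC)[:,0]
        out.append(pr/15)
    p,q=out; n=len(xs); best=[]
    for k in range(-20,51):
        i=slice(55,n-55); j=slice(55-k,n-55-k)
        best.append((np.corrcoef(q[i],p[j])[0,1],k*.2))
    return max(best), out, xs
for v in ("top","side"):
    A,B=load(v+"0"),load({"top":"t7","side":"s7"}[v])
    for c,d in ((-.048,-.028),(.005,.025)):
        r,o,xs=shift(A,B,c,d,.073,0,.059,half=22); print(v,(c,d),"corr, shift mm",r)
        if v=="top": print(np.round(xs[::10]*1e3),*[np.round(k[::10]).astype(int) for k in o],sep="\n")
# spout tip move while releasing, side view
for t in ("s5","s6","s7"):
    im=load(t)["img"].astype(int); m=(im[...,2]>1.8*im[...,1]+15)&(im[...,2]>60); m[:, :225]=0; m[:300]=0; m[380:]=0; m[:,350:]=0
    ys,xs=np.nonzero(m); print(t,len(xs),np.percentile(xs,[0,1,5,50]))
```

```text
top (-0.048, -0.028) corr, shift mm (np.float64(0.9863058013337231), 3.0)
[51. 53. 55. 57. 59. 61. 63. 65. 67. 69. 71. 73. 75. 77. 79. 81. 83. 85.
 87. 89. 91. 93.]
[ 55  67  82  86  79  61  40  41  66  94 104  99  95  94  95  97 100  94
  65  39  36  40]
[ 78  62  66  87  99  90  69  48  41  52  85 113 121 114 110 112 117 109
  77  46  42  48]
top (0.005, 0.025) corr, shift mm (np.float64(0.9726930309321621), 3.2)
[51. 53. 55. 57. 59. 61. 63. 65. 67. 69. 71. 73. 75. 77. 79. 81. 83. 85.
 87. 89. 91. 93.]
[ 69  75  81  82  71  52  37  38  61  90 100  92  85  89  92  94  99  95
  69  40  37  40]
[ 76  74  79  88  84  70  57  48  41  49  81 110 119 112 107 109 114 111
  80  48  43  48]
side (-0.048, -0.028) corr, shift mm (np.float64(0.9633401094784511), 2.8000000000000003)
side (0.005, 0.025) corr, shift mm (np.float64(0.9671081635553841), 3.0)
s5 238 [238. 239. 240. 247.]
s6 226 [238. 239. 240. 247.]
s7 198 [238. 239. 241. 250.]
```

```bash
python3 -c "
from plant import manip; print(manip.job_done())"
```

```text
the job is handed in; nothing more can be done
None
```

I handed the job in: the red tin stands upright in the row between blue and yellow, its spout holding the stop bar back by about 3 mm (target about 4 mm, accepted 1.5–7 mm), and the gripper is clear; the judging result was not shown.

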